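Move the hinge sample carrier to the next rail

ROBOT

A 6-joint arm with a two-finger parallel gripper is mounted at the origin on the work surface. World frame = base frame: x ahead of the robot, y to its left, z up, the work surface at z = 0. Lengths are in m, angles in degrees, forces in N, time in s.
With the tool pointing down it reaches from about 0.4 to 0.825 m from the base axis. Payload 7 kg.
Tool frame: the origin (TCP) lies midway between the tips of the shut fingers; the grasp point (between the pads) lies 19 mm behind it; z points along the fingers, y is the direction in which the jaws open and shut (so a half turn about z gives the same grasp; the last joint's range is limited). The gripper opens to 88 mm and grips with 3 to 60 N. Pads are 19 mm wide; open, the fingers measure 130 mm over their backs; the gripper's body (78 mm by 193 mm) begins 47 mm behind the grasp point.
Start: joints at [-58.608, 20.546, 0.682, 0, -70.136, -16.507], TCP at [0.173, -0.652, 0.198] pointing down, gripper open.
Joint ranges: [-176.03, 176.03], [-82.01, 121.73], [-58.28, 71.71], [-173.87, 95.51], [-174.79, -0.11], [-173.66, 173.66]. Speed limits (degrees/s): [136.94, 136.94, 172.46, 180, 180, 180].

INTERFACE

Orientations are given as [roll, pitch, yaw] about the fixed x, y, z axes, in that order (R = Rz(yaw) Ry(pitch) Rx(roll)).
In Python, from plant import r gives the robot as it stands. The module is installed in compiled form; this text tells all that it offers.
- The arm moves only by the tool send_rows, never from a script. Its argument "motion" is a list of rows, each an object with "travel": the shift along the tool's x, y, z in m, a list of three; "spin": the turn about the tool's z in degrees. In form: [{"travel": [tx, ty, tz], "spin": spin}, ...]. A call has 1 to 5 rows; each row shifts and turns the pose as measured when the row begins, along the tool's axes as they then stand; what a row does not reach is not made up. A row lasts 1/12 s, in which the tool goes at most 41.7 mm and 7.16 degrees, less where a joint would pass 70% of its speed; a pose out of reach is approached as far as the arm can. A call is refused whole if a number of a shift passes 0.0417 or a number of a turn 7.16, either way. A call with a gripper value outside its range is refused whole. "gripper" is the gripper command: -1 is shut, 1 is fully open, values between are in proportion, set as the call begins (left out, the last holds). The fingers move at their own pace and stop on an object; "squeeze" is the grip in N (left out, the last holds). Time passes only in rows, so rows that do not move let the fingers close. It gives the time, the measured TCP pose, the force and the opening at its end, in the units of the state.
- r.get_state(): the state, without advancing time (a new reading comes with each control period).
- r.capture(name): name is "scene" or "top"; returns (picture, depth): 400x640x3 uint8, blue, green, red; 400x640 float32, m along the optical axis (not along the pixel's ray), 0 where there is no reading.
- r.get_calibration(name): a dict with "fov_y" (degrees; the focal length in pixels is half the picture's height over the tangent of half this angle, whatever the lens; pixels are square), "cx", "cy" (the principal point, pixels), "origin" and "orientation" of the camera in the world. Camera axes: x right, y down, z forward; pixel columns grow to the right and rows downward; lengths in m; the calibration is good to about 2 mm. A picture is of the moment at which its call begins. get_calibration takes no time and is no camera call.
- r.close_job(): hands the job in, once; it reports no verdict.
Trained networks look in the newest picture that a camera, given by its name, has taken for a name from the list of things; names that differ only in an ending like _2 or _b are one class to them, and where a whole thing is asked for, a point or a joint stands for the part that bears it (a point fixed in the world has none). Each returns a list of dicts, best first, with "conf" (0 to 1); they miss things now and then, are a little off and sometimes report something else, mostly with a low value. They report only what shows in the picture. A call takes as long as a camera call.
- r.boxes_of(camera, target): "at" ([x, y, z] in m, in the coordinates of the camera as it stood for that picture, good to about 4 mm: the middle of the surface that is visible of it).
- r.pinpoint(camera, target): "at" ([x, y, z] in m, in the coordinates of the camera as it stood for that picture, good to about 4 mm: a listed point, or the origin of a listed thing).
The state is a dict: "time_s": time; "joints": joint angles; "qd": joint speeds; "joint_torque": joint torques, N m; "tcp_pos": TCP position; "eef_rot": TCP orientation; "contact_force": force on the tool from outside, world axes, zero at the start; "moment": the same for the moment, N m; "gripper_width": finger opening in m.
Only numpy, scipy, OpenCV 4.12 (cv2) and the standard library are available. Lean on these libraries where they do the work, as an engineer would, in place of code of your own. Each camera call takes 0.05 s, during which the arm holds its last target. There are 200 camera calls.

TASK

Two blue sample carriers hang on the long rail. Take the one with the steel hinges (orange tab), lift it clear over the end stops and hang it properly on the empty short rail, between its end stops; set it down, do not let it fall. Leave the carrier with the chrome handles (white tab) hanging on the long rail.

Things in the scene. Friction and masses are not known exactly. Their poses are not given: they have to be found in the camera images.
- hinge_carrier_tab (a point): Centre of the orange tab (12 mm thick in x, 30 wide in y, 50 tall) on a blue saddle carrier, 0.16 kg, with a steel hinge on each cheek. 25 mm below: top of the crown (38 x 56 mm, 6 thick); 31 mm below: its underside, resting on the rail. Cheeks reach 70 mm below that, either side of the rail; slot 30 mm wide (x), 44 at the mouth. x across, y along the rail, z up; may hang either way round
- handle_carrier_tab (a point): Centre of the white tab of a second carrier of the same form and sizes, with a chrome bow handle on the outside of each cheek (120 mm over the handles, x). It stays on the long rail
- long_rail: Long rail stand, fixed: wooden foot 90 x 290 x 12 mm, two end posts, level square aluminium rail 14 mm wide, its flat top 115 mm above the sideboard; at each end a black stop, 40 mm wide (x), 8 thick, rising 15 mm above the rail's top. 260 mm free between stops. Origin on the sideboard under the rail's middle; y along the rail, x across, z up. Both carriers start on it
- short_rail: Short rail stand, fixed: wooden foot 90 x 210 x 12 mm, two end posts, level square aluminium rail 14 mm wide, its flat top 115 mm above the sideboard; at each end a black stop, 40 mm wide (x), 8 thick, rising 15 mm above the rail's top. 180 mm free between stops. Origin on the sideboard under the rail's middle; y along the rail, x across, z up. Starts empty

How it is judged (in metres and radians):
On the way:
1. the hinge carrier has been lifted off the long rail, its crown higher than the end stops (z of hinge_carrier_tab in the frame of long_rail above 0.17 m and contact force between hinge_carrier and long_rail below 0.05 N), for 0.1 s.
At the end, for the whole second after the job is handed in: the hinge carrier hangs at rest on the short rail between its end stops, its crown seated on the rail's top (tab centre within 20 mm of the rail's middle line and within 10 mm of its seated height) and upright within 11 degrees; the handle carrier hangs in the same way on the long rail (x of hinge_carrier_tab in the frame of short_rail between -0.02 and 0.02 m and y of hinge_carrier_tab in the frame of short_rail between -0.09 and 0.09 m and z of hinge_carrier_tab in the frame of short_rail between 0.136 and 0.156 m and angle between each of hinge_carrier_tab, handle_carrier_tab's own z axis and vertical below 0.2 rad and contact force between hinge_carrier and short_rail above 0.3 N and linear speed of hinge_carrier below 0.03 m/s and x of handle_carrier_tab in the frame of long_rail between -0.02 and 0.02 m and y of handle_carrier_tab in the frame of long_rail between -0.13 and 0.13 m and z of handle_carrier_tab in the frame of long_rail between 0.136 and 0.156 m); the robot touches nothing.
It fails at once if the handle carrier is lifted or knocked off the long rail (more than 20 mm up or down, or tipped more than 30 degrees) (z of handle_carrier_tab in the frame of long_rail above 0.166 m or z of handle_carrier_tab in the frame of long_rail below 0.126 m or angle between handle_carrier_tab's own z axis and vertical above 0.52 rad).
It fails at once if the hinge carrier is let fall (faster than 0.6 m/s out of the fingers: a drop of about 20 mm) (linear speed of hinge_carrier above 0.6 m/s and contact force between the fingers and hinge_carrier below 0.01 N).
It also fails if it takes over 42 s, if anything falls off the work surface, if the arm or the gripper's body presses on something with over 40 N, if the wrist force passes 120 N, or if a joint passes its speed limit or range.

## Working session

There is one attempt and no reset: what is moved stays moved. The work goes in short steps, Python scripts to look and compute and a tool call to move; the robot and the scene stay as the last step left them, time stands still between calls to the robot, and variables do not carry over. Pictures are saved under pics/ and viewed, about 8 in all and at most 12, crops included, and the job is handed in when it is done.

Besides the shell and the picture viewer there is one more tool, called after "Emit:" by a JSON object that holds its "method" and its "body", one argument or row to a line. send_rows: Moves the arm, as the interface text tells. Its arguments: {"type":"object","properties":{"motion":{"type":"array"},"gripper":{"type":"number"},"squeeze":{"type":"number"}},"required":["motion"]}

```bash
mkdir -p pics
cat > h.py <<'E'
import numpy as np, cv2
from plant import r
from scipy.spatial.transform import Rotation as R
def cam(n):
    c=r.get_calibration(n); o=np.array(c["orientation"],float)
    M=o if o.shape==(3,3) else R.from_euler('xyz',o,degrees=True).as_matrix()
    return c,np.array(c["origin"]),M
def w(n,p):
    c,o,M=cam(n); return o+M@np.array(p)
def cloud(n,d):
    c,o,M=cam(n); f=200/np.tan(np.radians(c["fov_y"])/2)
    v,u=np.mgrid[:400,:640]
    P=np.stack([(u-c["cx"])/f*d,(v-c["cy"])/f*d,d],-1)
    return P@M.T+o
E
python3 - <<'E'
from h import *
np.set_printoptions(precision=4,suppress=True)
for n in("scene","top"):
    p,d=r.capture(n); cv2.imwrite(f"pics/{n}0.png",p); np.save(f"{n}0.npy",d); print(n,r.get_calibration(n))
    for t in("hinge_carrier_tab","handle_carrier_tab","long_rail","short_rail"):
        for f in(r.pinpoint,r.boxes_of):
            print(t,f.__name__,[(round(q["conf"],2),w(n,q["at"])) for q in f(n,t)[:3]])
print(r.get_state())
E
```

```text
scene {'fov_y': 45.710157509848685, 'cx': 313.7820967533624, 'cy': 189.4894946016373, 'origin': array([ 1.1023, -0.065 ,  0.9039]), 'orientation': array([-144.5665,   -1.    ,   85.0739])}
hinge_carrier_tab call [(0.95, array([0.5991, 0.0809, 0.1453]))]
hinge_carrier_tab call [(0.7, array([0.6155, 0.0805, 0.1197]))]
handle_carrier_tab call [(0.71, array([0.5818, 0.2146, 0.1451]))]
handle_carrier_tab call [(0.63, array([0.5983, 0.2103, 0.1142]))]
long_rail call [(0.78, array([0.5883, 0.148 , 0.0035]))]
long_rail call [(0.62, array([0.6022, 0.1445, 0.0139]))]
short_rail call [(0.73, array([ 0.5007, -0.1954, -0.0033]))]
short_rail call [(0.89, array([ 0.504 , -0.1972,  0.0086]))]
top {'fov_y': 43.16543729607899, 'cx': 316.69319368943735, 'cy': 188.23682676230567, 'origin': array([ 0.4094, -0.0357,  1.191 ]), 'orientation': array([-172.4291,    1.8689,  -91.4366])}
hinge_carrier_tab call [(0.72, array([0.6025, 0.0841, 0.151 ]))]
hinge_carrier_tab call [(0.65, array([ 0.4948, -0.1939,  0.0129]))]
handle_carrier_tab call [(0.67, array([0.5778, 0.2162, 0.1461]))]
handle_carrier_tab call [(0.68, array([0.5713, 0.209 , 0.1221]))]
long_rail call [(0.72, array([ 0.5926,  0.1517, -0.0015]))]
long_rail call [(0.89, array([0.5815, 0.1497, 0.011 ]))]
short_rail call [(0.8, array([ 0.5018, -0.1966,  0.0045]))]
short_rail call [(0.74, array([ 0.4966, -0.1969,  0.0125]))]
{'time_s': 0.9, 'joints': array([-58.6077,  20.5454,   0.6807,  -0.0009, -70.137 , -16.5062]), 'qd': array([ 0.0018,  0.0402, -0.053 ,  0.0513, -0.0262,  0.0611]), 'joint_torque': array([  0.0008, -58.2356,  29.3299,   7.0022,   0.0125,  -0.    ]), 'tcp_pos': array([ 0.1734, -0.6523,  0.198 ]), 'eef_rot': array([ 179.9981,    0.0003, -165.1143]), 'contact_force': array([-0.294 ,  0.2003, -0.0618]), 'moment': array([ 0.0186,  0.0037, -0.031 ]), 'gripper_width': 0.08794077875770717}
```

View pics/scene0.png

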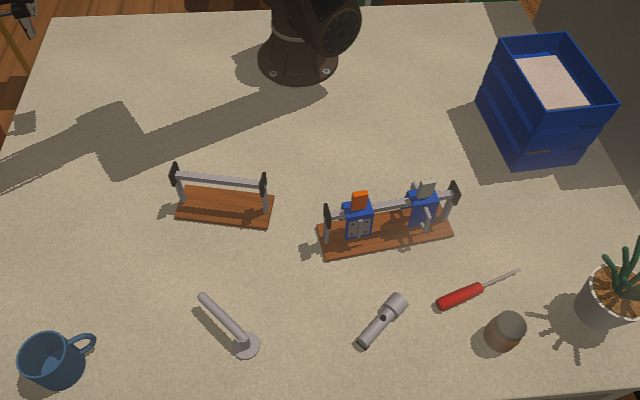

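View pics/top0.png

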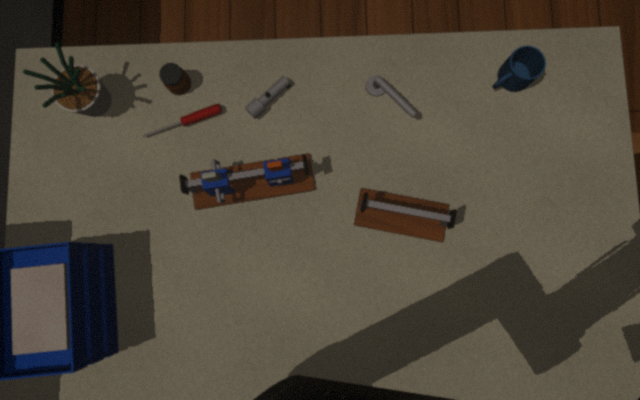

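Run:
```python
from h import *
np.set_printoptions(precision=4,suppress=True)
for n in("scene","top"):
    p=cv2.imread(f"pics/{n}0.png").astype(int); d=np.load(f"{n}0.npy"); P=cloud(n,d)
    hsv=cv2.cvtColor(p.astype(np.uint8),cv2.COLOR_BGR2HSV)
    x,y,z=P[...,0],P[...,1],P[...,2]
    near=(d>0)&(abs(x-.6)<.05)&(abs(y-.08)<.05)&(z>.125)&(z<.19)
    org=near&(hsv[...,0]>5)&(hsv[...,0]<25)&(hsv[...,1]>120)
    q=P[org]; print(n,"orange",len(q),q.mean(0),q.min(0),q.max(0))
    t=q[q[:,2]>q[:,2].max()-.006]; m=cv2.minAreaRect((t[:,:2]*1000).astype(np.float32)); print(" top",m,t[:,2].mean())
    near=(d>0)&(abs(x-.58)<.04)&(abs(y-.215)<.04)&(z>.155)&(z<.19)
    print(" white top",P[near].mean(0),P[near].max(0))
    for nm,c,L in(("long",(.59,.15),.17),("short",(.5,-.196),.13)):
        base=(d>0)&(abs(x-c[0])<.1)&(abs(y-c[1])<L)
        for lab,s in(("rail",(z>.108)&(z<.12)&(hsv[...,2]>90)&(hsv[...,1]<80)),("stop",(z>.122)&(z<.137)&(hsv[...,2]<60))):
            q=P[base&s]
            if len(q)>10:
                print(nm,lab,len(q),cv2.minAreaRect((q[:,:2]*1000).astype(np.float32)),q.mean(0),cv2.fitLine(q[:,:2].astype(np.float32),cv2.DIST_HUBER,0,.01,.01).ravel())
                if lab=="stop": print([ (q[s][:,:].mean(0),len(q[s])) for s in (q[:,1]<c[1],q[:,1]>c[1]) if s.any()])
```

```text
scene orange 276 [0.603  0.0778 0.1554] [0.5931 0.0633 0.1251] [0.6078 0.0934 0.1751]
 top ((599.3035888671875, 78.18006896972656), (12.875662803649902, 28.4715518951416), 6.050588130950928) 0.17213750316803553
 white top [0.5832 0.2125 0.1675] [0.5892 0.2288 0.1756]
long rail 509 ((600.4832763671875, 150.09947204589844), (85.03822326660156, 265.8824462890625), 14.692501068115234) [0.5907 0.1575 0.1153] [ 0.1251 -0.9921  0.5905  0.1568]
long stop 109 ((591.6629638671875, 149.2750701904297), (39.536800384521484, 275.30322265625), 7.411980628967285) [0.5954 0.1008 0.1297] [ 0.1845 -0.9828  0.5911  0.122 ]
[(array([0.6108, 0.0164, 0.13  ]), 74), (array([0.5628, 0.2794, 0.129 ]), 35)]
short rail 523 ((504.5824279785156, -202.80862426757812), (187.6244354248047, 28.727418899536133), 77.67921447753906) [ 0.5016 -0.1983  0.1159] [ 0.2177  0.976   0.5016 -0.1983]
short stop 123 ((503.0290832519531, -198.06204223632812), (193.06800842285156, 38.75676345825195), 77.80962371826172) [ 0.503  -0.2     0.1294] [ 0.2192  0.9757  0.4998 -0.2159]
[(array([ 0.4832, -0.2891,  0.1291]), 63), (array([ 0.
[... 458 characters left out ...]
 0.1595]
long stop 208 ((589.1111450195312, 152.50711059570312), (40.039302825927734, 275.3134765625), 7.677574157714844) [0.5888 0.1476 0.1281] [ 0.1387 -0.9903  0.5888  0.1476]
[(array([0.6043, 0.036 , 0.1284]), 103), (array([0.5736, 0.257 , 0.1278]), 105)]
short rail 278 ((500.6301574707031, -197.97140502929688), (168.70742797851562, 10.533880233764648), 77.27278137207031) [ 0.5005 -0.1943  0.1151] [ 0.2139  0.9769  0.5005 -0.1943]
short stop 149 ((499.8980712890625, -196.2225799560547), (196.89385986328125, 39.09592819213867), 77.76556396484375) [ 0.4989 -0.1984  0.1288] [ 0.2153  0.9765  0.4989 -0.1984]
[(array([ 0.4794, -0.2868,  0.1289]), 77), (array([ 0.5198, -0.1039,  0.1288]), 72)]
```

The scene picture shows the orange-tab hinge carrier at about (358,215), the white-tab handle carrier at (425,205) and the empty short rail at (220,180). The top picture agrees, with the orange tab at (276,166).

Both cameras give:
- **Orange tab:** (0.599, 0.080, 0.146).
- **Long rail:** yaw about 7.5°, middle (0.590, 0.151).
- **Short rail:** yaw about -12.3°, middle (0.501, -0.197).

The tab's top at 0.172 and the rail's top at 0.115 match the sizes given.

Emit:
{"method": "send_rows", "body": {
  "motion": [
    {"travel":[-0.025,0.025,-0.01],"spin":0},
    {"travel":[-0.025,0.025,-0.01],"spin":0},
    {"travel":[-0.025,0.025,-0.01],"spin":0},
    {"travel":[-0.025,0.025,-0.01],"spin":0},
    {"travel":[-0.025,0.025,-0.01],"spin":0}
  ],
  "gripper": 1
}}

```text
time_s: 1.32
tcp_pos: [0.2605, -0.4977, 0.2436]
eef_rot: [179.5, -0.2, -165.6]
contact_force: [1.8, -0.0, 1.0]
gripper_width: 0.0879
```

Emit:
{"method": "send_rows", "body": {
  "motion": [
    {"travel":[-0.025,0.025,0],"spin":0},
    {"travel":[-0.025,0.025,0],"spin":0},
    {"travel":[-0.025,0.025,0],"spin":0},
    {"travel":[-0.025,0.025,0],"spin":0},
    {"travel":[-0.025,0.025,0],"spin":0}
  ]
}}

```text
time_s: 1.73
tcp_pos: [0.3541, -0.3392, 0.2481]
eef_rot: [179.9, 0.0, -165.7]
contact_force: [0.5, -1.0, -0.7]
gripper_width: 0.0877
```

Emit:
{"method": "send_rows", "body": {
  "motion": [
    {"travel":[-0.025,0.025,0],"spin":0},
    {"travel":[-0.025,0.025,0],"spin":0},
    {"travel":[-0.025,0.025,0],"spin":0},
    {"travel":[-0.025,0.025,0],"spin":0},
    {"travel":[-0.025,0.025,0],"spin":0}
  ]
}}

```text
time_s: 2.15
tcp_pos: [0.4471, -0.1788, 0.251]
eef_rot: [-180.0, 0.3, -165.7]
contact_force: [0.2, -1.0, -0.1]
gripper_width: 0.0876
```

Emit:
{"method": "send_rows", "body": {
  "motion": [
    {"travel":[0,0,0],"spin":-7},
    {"travel":[0,0,0],"spin":-7},
    {"travel":[0,0,0],"spin":-7},
    {"travel":[0,0,0],"spin":-7},
    {"travel":[0,0,0],"spin":-7}
  ]
}}

```text
time_s: 2.57
tcp_pos: [0.4514, -0.1708, 0.252]
eef_rot: [-179.7, 0.4, -130.0]
contact_force: [-0.5, 0.6, 0.1]
gripper_width: 0.0874
```

Emit:
{"method": "send_rows", "body": {
  "motion": [
    {"travel":[0,0,0],"spin":-6.8},
    {"travel":[0,0,0],"spin":-6.8},
    {"travel":[0,0,0],"spin":-6.8},
    {"travel":[0,0,0],"spin":-6.8},
    {"travel":[0,0,0],"spin":-6.8}
  ]
}}

```text
time_s: 2.98
tcp_pos: [0.4514, -0.1704, 0.2529]
eef_rot: [-179.4, 0.2, -94.2]
contact_force: [0.6, -0.0, 0.5]
gripper_width: 0.0877
```

Emit:
{"method": "send_rows", "body": {
  "motion": [
    {"travel":[0,0,0],"spin":-6.8},
    {"travel":[0,0,0],"spin":-6.8},
    {"travel":[-0.02,-0.016,0],"spin":0},
    {"travel":[-0.028,-0.022,0],"spin":0},
    {"travel":[-0.028,-0.022,0],"spin":0}
  ]
}}

```text
time_s: 3.4
tcp_pos: [0.4953, -0.0865, 0.2552]
eef_rot: [-179.2, -0.0, -79.6]
contact_force: [0.6, 0.3, -0.3]
gripper_width: 0.0875
```

Emit:
{"method": "send_rows", "body": {
  "motion": [
    {"travel":[-0.028,-0.022,0],"spin":0},
    {"travel":[-0.028,-0.022,0],"spin":0},
    {"travel":[-0.028,-0.022,0],"spin":0},
    {"travel":[-0.02,-0.015,0],"spin":0},
    {"travel":[0,0,0],"spin":0}
  ]
}}

```text
time_s: 3.82
tcp_pos: [0.5603, 0.0405, 0.2573]
eef_rot: [-179.0, -0.0, -79.5]
contact_force: [-0.6, -0.9, -0.2]
gripper_width: 0.0873
```

```bash
python3 -c "
from h import *
s=r.get_state();print(s['joints'],s['tcp_pos'],s['eef_rot'])
M=R.from_euler('xyz',s['eef_rot'],degrees=True).as_matrix()
print(M.T@(np.array([.599,.0795,.130])-s['tcp_pos']))"
```

```text
[ 24.29927246   7.26096246  -9.34976382   0.26993854 -72.43095264
 -13.86907816] [0.56030792 0.04053502 0.25733326] [-1.79007785e+02 -2.14727367e-02 -7.94906614e+01]
[-0.0313018  -0.04293853  0.12808429]
```

Emit:
{"method": "send_rows", "body": {
  "motion": [
    {"travel":[0,0,0.01],"spin":3},
    {"travel":[-0.012,-0.016,0.01],"spin":0},
    {"travel":[-0.012,-0.016,0.01],"spin":0},
    {"travel":[-0.01,-0.012,0.01],"spin":0},
    {"travel":[0,0,0],"spin":0}
  ]
}}

```text
time_s: 4.23
tcp_pos: [0.6021, 0.0834, 0.218]
eef_rot: [-178.8, 0.1, -82.5]
contact_force: [0.6, 0.1, -0.3]
gripper_width: 0.0876
```

```bash
cat > g.py <<'E'
from h import *
import sys
np.set_printoptions(precision=4,suppress=True)
s=r.get_state();print(s['tcp_pos'],s['eef_rot'],s['contact_force'],s['gripper_width'])
M=R.from_euler('xyz',s['eef_rot'],degrees=True).as_matrix()
print(M.T@(np.array([float(a) for a in sys.argv[1:4]])-s['tcp_pos']))
E
python3 g.py .599 .0795 .130
```

```text
[0.6021 0.0834 0.218 ] [-178.8493    0.0669  -82.4609] [ 0.5948  0.1425 -0.308 ] 0.08764090537685286
[0.0036 0.0053 0.0879]
```

Emit:
{"method": "send_rows", "body": {
  "motion": [
    {"travel":[0.002,0.003,0.018],"spin":0},
    {"travel":[0.002,0.003,0.018],"spin":0},
    {"travel":[0,0,0.018],"spin":0},
    {"travel":[0,0,0.018],"spin":0},
    {"travel":[0,0,0],"spin":0}
  ]
}}

```text
time_s: 4.65
tcp_pos: [0.5981, 0.0777, 0.1448]
eef_rot: [-178.7, 0.1, -82.4]
contact_force: [-1.0, -0.9, 0.1]
gripper_width: 0.0875
```

```bash
python3 g.py .599 .0795 .130
python3 - <<'E'
from h import *
p,d=r.capture("scene"); cv2.imwrite("pics/s1.png",cv2.resize(p[130:280,290:490],(800,600),interpolation=cv2.INTER_CUBIC))
E
```

```text
[0.5981 0.0777 0.1448] [-178.7313    0.069   -82.4275] [-1.0278 -0.8759  0.083 ] 0.08746259150548216
[-0.0017 -0.0008  0.0148]
```

View pics/s1.png

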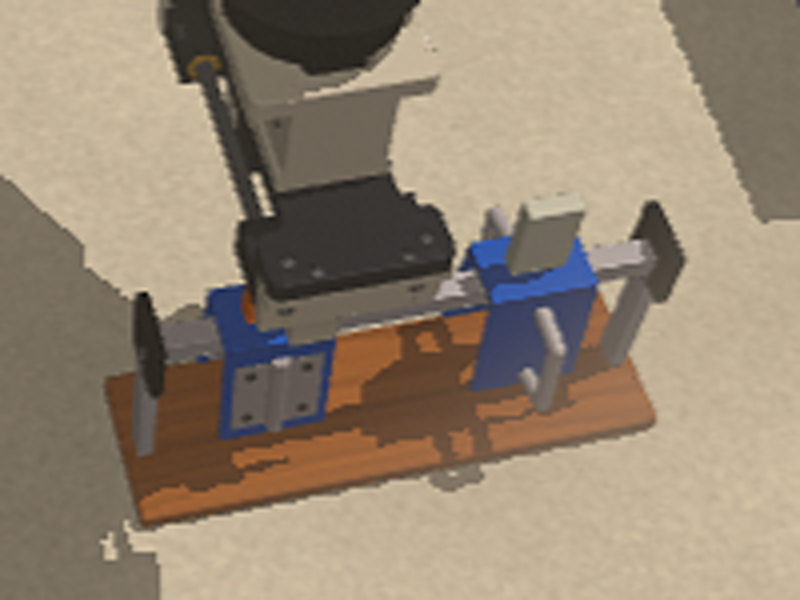

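The crop shows the gripper's body over the hinge carrier at (345,250), with orange visible just left of the finger at (248,305) and the white tab clear at (550,230). The sideways offset fits parallax, so I go down and grip.

Emit:
{"method": "send_rows", "body": {
  "motion": [
    {"travel":[-0.001,-0.001,0.007],"spin":0},
    {"travel":[-0.001,0,0.007],"spin":0},
    {"travel":[0,0,0],"spin":0}
  ]
}}

```text
time_s: 4.95
tcp_pos: [0.6019, 0.0799, 0.1355]
eef_rot: [-178.3, 0.1, -82.4]
contact_force: [-0.8, 0.4, 0.5]
gripper_width: 0.0876
```

Emit:
{"method": "send_rows", "body": {
  "motion": [
    {"travel":[0,0,0],"spin":0},
    {"travel":[0,0,0],"spin":0},
    {"travel":[0,0,0],"spin":0},
    {"travel":[0,0,0],"spin":0},
    {"travel":[0,0,0],"spin":0}
  ],
  "gripper": -1,
  "squeeze": 20
}}

```text
time_s: 5.37
tcp_pos: [0.6032, 0.0804, 0.1381]
eef_rot: [-178.1, 0.1, -82.4]
contact_force: [0.1, 1.2, 1.0]
gripper_width: 0.0594
```

Emit:
{"method": "send_rows", "body": {
  "motion": [
    {"travel":[0,0,0],"spin":0},
    {"travel":[0,0,0],"spin":0},
    {"travel":[0,0,0],"spin":0},
    {"travel":[0,0,0],"spin":0},
    {"travel":[0,0,0],"spin":0}
  ]
}}

```text
time_s: 5.78
tcp_pos: [0.6034, 0.0805, 0.1387]
eef_rot: [-178.1, 0.1, -82.4]
contact_force: [-0.1, -0.2, 0.6]
gripper_width: 0.0262
```

Emit:
{"method": "send_rows", "body": {
  "motion": [
    {"travel":[0,0.004,0.008],"spin":0},
    {"travel":[0,0,0],"spin":0},
    {"travel":[0,0,0],"spin":0},
    {"travel":[0,0,0],"spin":0}
  ]
}}

```text
time_s: 6.12
tcp_pos: [0.5998, 0.0801, 0.1301]
eef_rot: [-178.0, 0.1, -82.3]
contact_force: [-0.1, 0.3, 1.2]
gripper_width: 0.0119
```

Emit:
{"method": "send_rows", "body": {
  "motion": [
    {"travel":[0,0,0],"spin":0},
    {"travel":[0,0,0],"spin":0},
    {"travel":[0,0,0],"spin":0}
  ]
}}

```text
time_s: 6.37
tcp_pos: [0.5998, 0.0801, 0.1301]
eef_rot: [-178.0, 0.1, -82.3]
contact_force: [0.1, -0.1, 1.3]
gripper_width: 0.0121
```

Emit:
{"method": "send_rows", "body": {
  "motion": [
    {"travel":[0,0,-0.008],"spin":0},
    {"travel":[0,0,-0.012],"spin":0},
    {"travel":[0,0,-0.015],"spin":0},
    {"travel":[0,0,-0.02],"spin":0},
    {"travel":[0,0,-0.02],"spin":0}
  ],
  "squeeze": 30
}}

```text
time_s: 6.78
tcp_pos: [0.5925, 0.0782, 0.202]
eef_rot: [-178.8, 0.0, -82.4]
contact_force: [1.2, -0.1, -2.1]
gripper_width: 0.0115
```

Emit:
{"method": "send_rows", "body": {
  "motion": [
    {"travel":[0,0,-0.02],"spin":0},
    {"travel":[0,0,-0.02],"spin":0},
    {"travel":[0,0,-0.015],"spin":0},
    {"travel":[0,0,-0.01],"spin":0},
    {"travel":[0,0,0],"spin":0}
  ]
}}

```text
time_s: 7.2
tcp_pos: [0.5908, 0.0778, 0.2755]
eef_rot: [-178.7, 0.1, -82.4]
contact_force: [0.5, -0.2, -1.1]
gripper_width: 0.0119
```

```bash
python3 g.py .5015 -.197 .26
python3 - <<'E'
from h import *
p,d=r.capture("scene"); cv2.imwrite("pics/s2.png",cv2.resize(p[60:300,200:520],(800,600),interpolation=cv2.INTER_CUBIC))
E
```

```text
[0.5908 0.0778 0.2755] [-178.652     0.0718  -82.4385] [ 0.4536 -0.2299 -1.1451] 0.01194245174822776
[0.2606 0.125  0.0123]
```

View pics/s2.png

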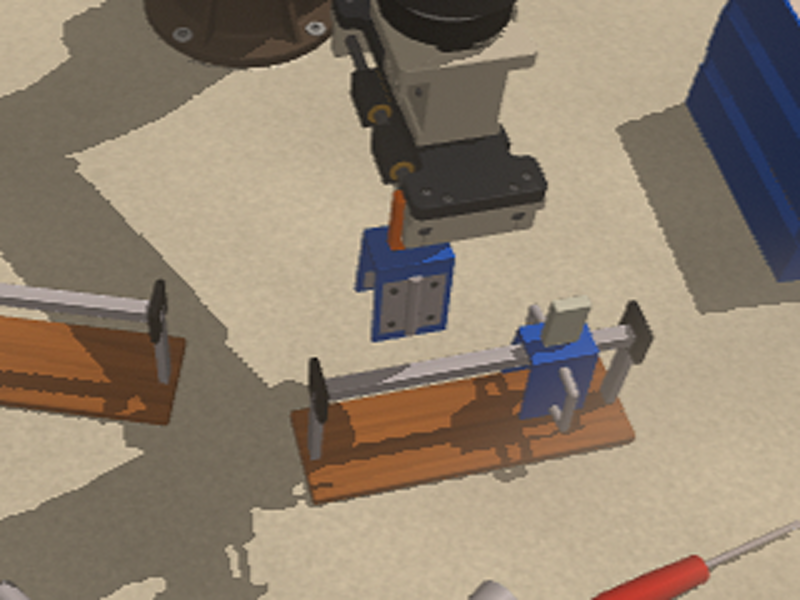

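The picture shows the hinge carrier hanging upright in the gripper at (410,280), well above the rail. The handle carrier is still in place at (560,350). Next I carry it over to the short rail.

Emit:
{"method": "send_rows", "body": {
  "motion": [
    {"travel":[0.015,0.007,0],"spin":0},
    {"travel":[0.025,0.012,0],"spin":0},
    {"travel":[0.025,0.012,0],"spin":0},
    {"travel":[0.025,0.012,0],"spin":0},
    {"travel":[0.025,0.012,0],"spin":0}
  ]
}}

```text
time_s: 7.67
tcp_pos: [0.5473, -0.0443, 0.2652]
eef_rot: [-179.3, 0.1, -82.1]
contact_force: [0.5, -0.7, -1.2]
gripper_width: 0.0117
```

Emit:
{"method": "send_rows", "body": {
  "motion": [
    {"travel":[0.025,0.012,0],"spin":0},
    {"travel":[0.025,0.012,0],"spin":0},
    {"travel":[0.025,0.012,0],"spin":0},
    {"travel":[0.025,0.012,0],"spin":0},
    {"travel":[0.015,0.007,0],"spin":0}
  ]
}}

```text
time_s: 8.08
tcp_pos: [0.4995, -0.1736, 0.2568]
eef_rot: [-180.0, 0.3, -82.1]
contact_force: [-0.3, -0.8, -1.6]
gripper_width: 0.0118
```

Emit:
{"method": "send_rows", "body": {
  "motion": [
    {"travel":[0,0,0],"spin":5},
    {"travel":[0,0,0],"spin":5},
    {"travel":[0,0,0],"spin":5},
    {"travel":[0,0,0],"spin":5},
    {"travel":[0,0,0],"spin":0}
  ]
}}

```text
time_s: 8.5
tcp_pos: [0.4914, -0.1794, 0.2492]
eef_rot: [179.2, 0.2, -103.5]
contact_force: [-0.3, 0.4, -2.0]
gripper_width: 0.0116
```

```bash
python3 g.py .5015 -.197 .26
```

```text
[ 0.4914 -0.1794  0.2492] [ 179.1849    0.176  -103.4879] [-0.3165  0.3508 -1.9665] 0.011630223384638965
[ 0.0148 -0.0138 -0.011 ]
```

Emit:
{"method": "send_rows", "body": {
  "motion": [
    {"travel":[0.007,-0.007,-0.004],"spin":-1.2},
    {"travel":[0.006,-0.006,0],"spin":0},
    {"travel":[0,0,0],"spin":0},
    {"travel":[0,0,0],"spin":0}
  ]
}}

```text
time_s: 8.83
tcp_pos: [0.4989, -0.1958, 0.2492]
eef_rot: [178.8, 0.2, -101.9]
contact_force: [-1.1, 0.1, -2.8]
gripper_width: 0.0119
```

```bash
python3 g.py .5015 -.197 .26
python3 - <<'E'
from h import *
np.set_printoptions(precision=4,suppress=True)
for n in("scene","top"):
    p,d=r.capture(n); P=cloud(n,d); hsv=cv2.cvtColor(p,cv2.COLOR_BGR2HSV)
    print(n,[(round(q["conf"],2),w(n,q["at"])) for q in r.pinpoint(n,"hinge_carrier_tab")[:2]])
    x,y,z=P[...,0],P[...,1],P[...,2]
    m=(d>0)&(abs(x-.5)<.08)&(abs(y+.197)<.08)&(hsv[...,0]>100)&(hsv[...,0]<130)&(hsv[...,1]>120)&(z>.14)
    q=P[m]; q2=q[abs(q[:,2]-np.percentile(q[:,2],95))<.006]
    print(len(q),q.min(0),q.max(0),"crown",len(q2),cv2.minAreaRect((q2[:,:2]*1000).astype(np.float32)))
    if n=="scene": cv2.imwrite("pics/s3.png",cv2.resize(p[100:280,120:360],(800,600),interpolation=cv2.INTER_CUBIC))
E
```

```text
[ 0.4989 -0.1958  0.2492] [ 178.8325    0.211  -101.8523] [-1.0792  0.0671 -2.8227] 0.011862147252855615
[ 0.0006 -0.0026 -0.0109]
scene [(0.67, array([ 0.4993, -0.1964,  0.2611]))]
557 [ 0.476  -0.2281  0.1668] [ 0.5276 -0.1656  0.2456] crown 291 ((497.5557861328125, -196.49371337890625), (53.893455505371094, 40.38873291015625), 76.57196807861328)
top []
7 [ 0.4728 -0.201   0.1871] [ 0.5073 -0.1495  0.7193] crown 0 ((0.0, 0.0), (0.0, 0.0), 0.0)
```

View pics/s3.png

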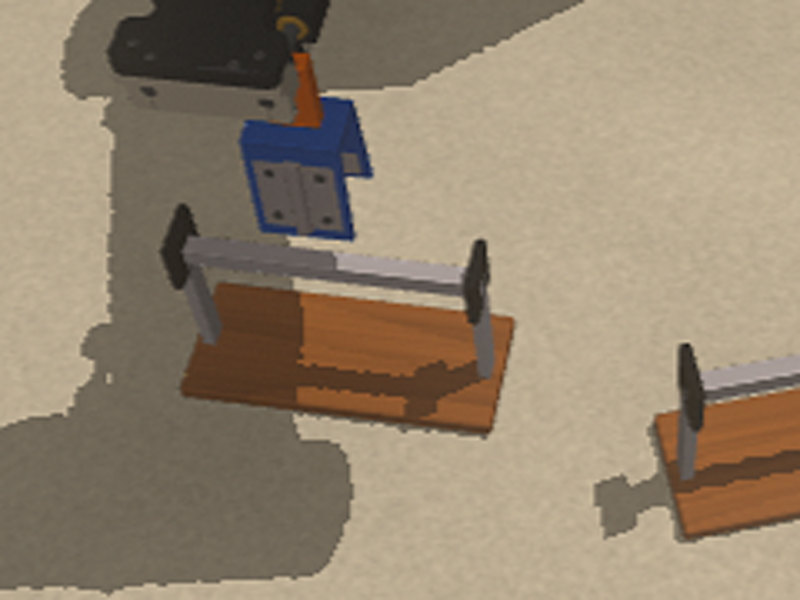

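The picture shows the carrier hanging upright above the middle of the short rail, with its crown at about (300,125). It sits 3-4 mm too far back in x. I go down in steps and correct for that.

Emit:
{"method": "send_rows", "body": {
  "motion": [
    {"travel":[0,-0.003,0.01],"spin":0},
    {"travel":[0,-0.001,0.014],"spin":0},
    {"travel":[0,0,0.014],"spin":0},
    {"travel":[0,0,0.01],"spin":0},
    {"travel":[0,0,0],"spin":0}
  ]
}}

```text
time_s: 9.45
tcp_pos: [0.5029, -0.1948, 0.1987]
eef_rot: [179.1, 0.3, -101.8]
contact_force: [0.0, -0.1, -1.8]
gripper_width: 0.0119
```

```bash
python3 g.py .502 -.197 .13
```

```text
[ 0.5029 -0.1948  0.1987] [ 179.0511    0.27   -101.7519] [ 0.0336 -0.0632 -1.7759] 0.011895129236680449
[ 0.0027 -0.0007  0.0687]
```

Emit:
{"method": "send_rows", "body": {
  "motion": [
    {"travel":[0,0,0.01],"spin":0},
    {"travel":[0,0,0.01],"spin":0},
    {"travel":[0,0,0.01],"spin":0},
    {"travel":[0,0,0.006],"spin":0},
    {"travel":[0,0,0],"spin":0}
  ]
}}

```text
time_s: 9.87
tcp_pos: [0.5026, -0.1943, 0.1592]
eef_rot: [179.1, 0.3, -101.7]
contact_force: [-0.2, 0.6, -2.8]
gripper_width: 0.0118
```

```bash
python3 g.py .502 -.197 .13;  python3 - <<'E'
from h import *
np.set_printoptions(precision=4,suppress=True)
n="scene"
p,d=r.capture(n); P=cloud(n,d); hsv=cv2.cvtColor(p,cv2.COLOR_BGR2HSV)
x,y,z=P[...,0],P[...,1],P[...,2]
m=(d>0)&(abs(x-.5)<.08)&(abs(y+.197)<.08)&(hsv[...,0]>100)&(hsv[...,0]<130)&(hsv[...,1]>120)&(z>.06)
q=P[m]; q2=q[abs(q[:,2]-np.percentile(q[:,2],95))<.006]
print(q.max(0),"crown",q2[:,2].mean(),cv2.minAreaRect((q2[:,:2]*1000).astype(np.float32)))
cv2.imwrite("pics/s4.png",cv2.resize(p[120:270,140:340],(800,600),interpolation=cv2.INTER_CUBIC))
E
```

```text
[ 0.5026 -0.1943  0.1592] [ 179.069     0.2585 -101.7113] [-0.2095  0.6236 -2.8364] 0.011764504338213138
[ 0.0029 -0.0004  0.0292]
[ 0.5303 -0.1646  0.1552] crown 0.1514109494026109 ((501.265380859375, -194.61343383789062), (53.88357162475586, 40.25953674316406), 79.11261749267578)
```

View pics/s4.png

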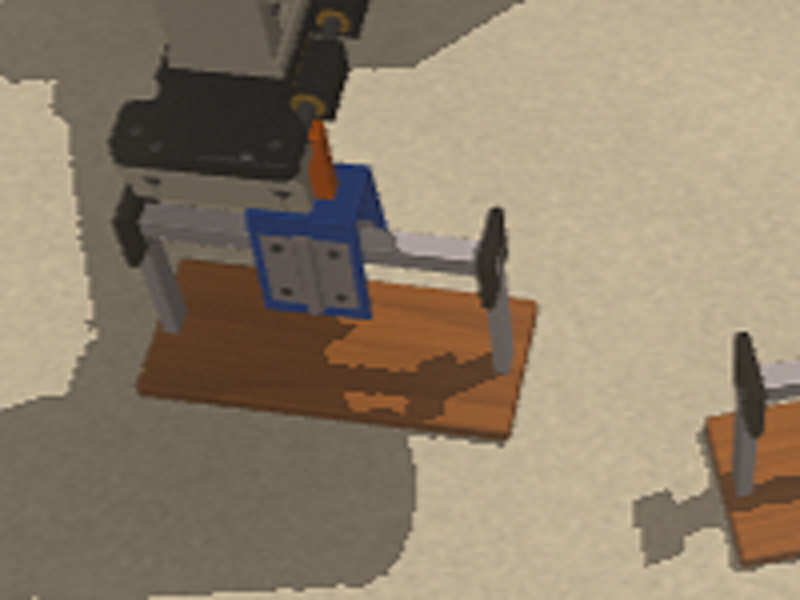

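The carrier straddles the rail, with its cheeks on both sides and its crown at (320,200). There is about 30 mm left to go down, and the force readings show no contact.

Emit:
{"method": "send_rows", "body": {
  "motion": [
    {"travel":[0,0,0.008],"spin":0},
    {"travel":[0,0,0.008],"spin":0},
    {"travel":[0,0,0.005],"spin":0},
    {"travel":[0,0,0],"spin":0}
  ]
}}

```text
time_s: 10.25
tcp_pos: [0.5034, -0.1945, 0.1378]
eef_rot: [179.2, 0.3, -101.7]
contact_force: [-0.5, -0.5, -2.3]
gripper_width: 0.0118
```

Emit:
{"method": "send_rows", "body": {
  "motion": [
    {"travel":[0,0,0.002],"spin":0},
    {"travel":[0,0,0.001],"spin":0},
    {"travel":[0,0,0],"spin":0}
  ]
}}

```text
time_s: 10.5
tcp_pos: [0.5035, -0.1945, 0.1345]
eef_rot: [179.2, 0.2, -101.7]
contact_force: [0.2, -0.4, -2.0]
gripper_width: 0.0117
```

Emit:
{"method": "send_rows", "body": {
  "motion": [
    {"travel":[0,0,0.002],"spin":0},
    {"travel":[0,0,0.001],"spin":0},
    {"travel":[0,0,0],"spin":0}
  ]
}}

```text
time_s: 10.75
tcp_pos: [0.5039, -0.1946, 0.1318]
eef_rot: [179.3, 0.3, -101.7]
contact_force: [-0.6, 0.4, -2.4]
gripper_width: 0.0116
```

Emit:
{"method": "send_rows", "body": {
  "motion": [
    {"travel":[0,0,0.0015],"spin":0},
    {"travel":[0,0,0.001],"spin":0},
    {"travel":[0,0,0],"spin":0}
  ]
}}

```text
time_s: 11.0
tcp_pos: [0.5044, -0.1946, 0.13]
eef_rot: [179.4, 0.2, -101.7]
contact_force: [0.5, 0.0, -2.0]
gripper_width: 0.0118
```

Emit:
{"method": "send_rows", "body": {
  "motion": [
    {"travel":[0,0.001,0.002],"spin":0},
    {"travel":[0,0,0.001],"spin":0},
    {"travel":[0,0,0],"spin":0}
  ]
}}

```text
time_s: 11.25
tcp_pos: [0.5056, -0.1949, 0.1302]
eef_rot: [179.7, 0.2, -101.6]
contact_force: [1.0, -0.1, -2.3]
gripper_width: 0.0118
```

```bash
python3 g.py .502 -.197 .13;  python3 - <<'E'
from h import *
n="scene"
p,d=r.capture(n); P=cloud(n,d); hsv=cv2.cvtColor(p,cv2.COLOR_BGR2HSV)
x,y,z=P[...,0],P[...,1],P[...,2]
m=(d>0)&(abs(x-.5)<.08)&(abs(y+.197)<.08)&(hsv[...,0]>100)&(hsv[...,0]<130)&(hsv[...,1]>120)&(z>.06)
q=P[m]; q2=q[abs(q[:,2]-np.percentile(q[:,2],95))<.004]
print(q.max(0),"crown",np.median(q2[:,2]),cv2.minAreaRect((q2[:,:2]*1000).astype(np.float32)))
E
```

```text
[ 0.5056 -0.1949  0.1302] [ 179.6802    0.2108 -101.5853] [ 1.0161 -0.0942 -2.3032] 0.011764474147831872
[0.0028 0.0031 0.0002]
[ 0.53428257 -0.16507914  0.12562968] crown 0.12292161393542261 ((505.20465087890625, -195.0652618408203), (52.654354095458984, 39.48093795776367), 77.3929214477539)
```

Emit:
{"method": "send_rows", "body": {
  "motion": [
    {"travel":[0,0.004,0.004],"spin":0},
    {"travel":[0,0,0.002],"spin":0},
    {"travel":[0,0,0],"spin":0}
  ]
}}

```text
time_s: 11.55
tcp_pos: [0.5073, -0.1954, 0.1304]
eef_rot: [-179.6, 0.1, -101.4]
contact_force: [0.1, -0.5, -1.9]
gripper_width: 0.0116
```

Run:
```python
from h import *
np.set_printoptions(precision=3,suppress=True)
s=r.get_state()
for k in s: print(k,s[k])
n="scene"
p,d=r.capture(n); P=cloud(n,d); np.save("s5.npy",d)
cv2.imwrite("pics/s5.png",cv2.resize(p[130:230,160:293],(798,600),interpolation=cv2.INTER_CUBIC))
```

```text
time_s 11.55
joints [ -0.444  11.177 -21.725  -0.058 -56.671 -10.941]
qd [ 0.048 -1.044  0.366  0.278 -0.139 -0.014]
joint_torque [  0.032 -43.663  27.422   6.758   0.002   0.   ]
tcp_pos [ 0.507 -0.195  0.13 ]
eef_rot [-179.59     0.129 -101.416]
contact_force [ 0.13  -0.482 -1.919]
moment [0.038 0.11  0.025]
gripper_width 0.011612815740987263
```

View pics/s5.png

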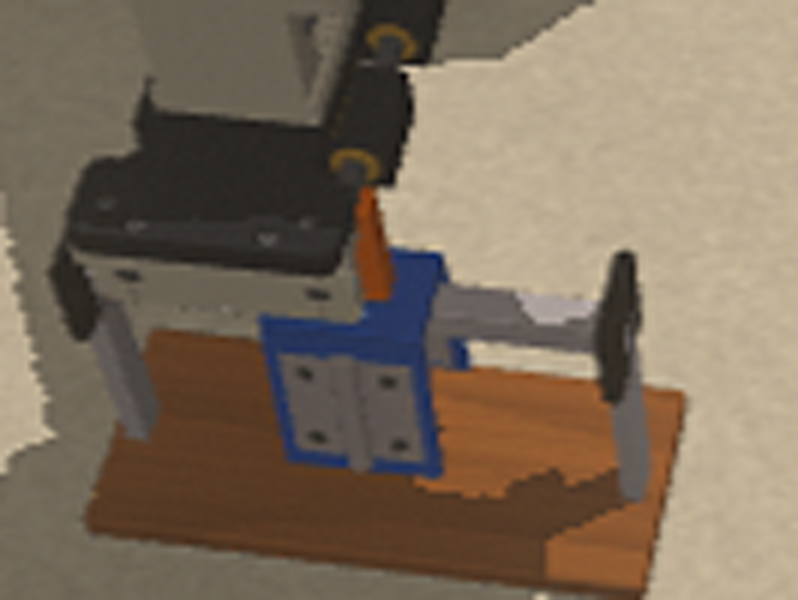

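The carrier looks seated: its crown is on the rail at (350,310) with the cheeks on both sides, and TCP z stays at 0.130, the same as at the grasp. I ease the grip first, then open.

Emit:
{"method": "send_rows", "body": {
  "motion": [
    {"travel":[0,0,0],"spin":0},
    {"travel":[0,0,0],"spin":0}
  ],
  "squeeze": 3
}}

```text
time_s: 11.77
tcp_pos: [0.5072, -0.1953, 0.1299]
eef_rot: [-179.6, 0.1, -101.4]
contact_force: [0.2, 1.0, 1.1]
gripper_width: 0.0116
```

Emit:
{"method": "send_rows", "body": {
  "motion": [
    {"travel":[0,0,0],"spin":0},
    {"travel":[0,0,0],"spin":0},
    {"travel":[0,0,0],"spin":0}
  ],
  "gripper": -0.5
}}

```text
time_s: 12.02
tcp_pos: [0.507, -0.1954, 0.1292]
eef_rot: [-179.6, 0.1, -101.4]
contact_force: [-0.1, -0.5, -0.5]
gripper_width: 0.0211
```

```bash
python3 g.py .502 -.197 .13;  python3 - <<'E'
from h import *
n="scene"
def crown(p,d,c):
    P=cloud(n,d); hsv=cv2.cvtColor(p,cv2.COLOR_BGR2HSV)
    x,y,z=P[...,0],P[...,1],P[...,2]
    m=(d>0)&(abs(x-c[0])<.06)&(abs(y-c[1])<.06)&(hsv[...,0]>100)&(hsv[...,0]<130)&(hsv[...,1]>120)&(z>.06)
    q=P[m]; q2=q[abs(q[:,2]-np.percentile(q[:,2],95))<.004]
    print(q.max(0),"crown",np.median(q2[:,2]),cv2.minAreaRect((q2[:,:2]*1000).astype(np.float32)))
crown(cv2.imread("pics/scene0.png"),np.load("scene0.npy"),(.6,.08))
p,d=r.capture(n); crown(p,d,(.5,-.197))
print([(q["conf"],w(n,q["at"])) for q in r.pinpoint(n,"hinge_carrier_tab")])
E
```

```text
[ 0.507  -0.1954  0.1292] [-179.6458    0.1319 -101.4401] [-0.1228 -0.544  -0.4892] 0.021110295261211297
[ 0.0026  0.0046 -0.0008]
[0.62505021 0.11093111 0.12695058] crown 0.12274985726153109 ((600.2617797851562, 78.26618957519531), (38.09898376464844, 55.32958221435547), 6.842303276062012)
[ 0.5356543  -0.1660542   0.12679252] crown 0.12246702594655079 ((506.010498046875, -194.84242248535156), (53.04636001586914, 39.93309783935547), 76.3587875366211)
[(0.63, array([ 0.50412119, -0.19431351,  0.14598105]))]
```

The crown height is 0.1225, the same as its seated reading on the long rail (0.1227). I open fully and back off.

Emit:
{"method": "send_rows", "body": {
  "motion": [
    {"travel":[0,0,0],"spin":0},
    {"travel":[0,0,0],"spin":0},
    {"travel":[0,0,0],"spin":0},
    {"travel":[0,0,0],"spin":0},
    {"travel":[0,0,0],"spin":0}
  ],
  "gripper": 0.6
}}

```text
time_s: 12.53
tcp_pos: [0.5069, -0.1954, 0.129]
eef_rot: [-179.7, 0.1, -101.4]
contact_force: [-0.2, 0.5, 0.4]
gripper_width: 0.05
```

Emit:
{"method": "send_rows", "body": {
  "motion": [
    {"travel":[0,0,0],"spin":0},
    {"travel":[0,0,0],"spin":0},
    {"travel":[0,0,0],"spin":0},
    {"travel":[0,0,-0.01],"spin":0},
    {"travel":[0,0,-0.015],"spin":0}
  ]
}}

```text
time_s: 12.95
tcp_pos: [0.5047, -0.1951, 0.1523]
eef_rot: [-180.0, 0.1, -101.5]
contact_force: [0.3, -0.1, 0.4]
gripper_width: 0.0699
```

Emit:
{"method": "send_rows", "body": {
  "motion": [
    {"travel":[0,0,-0.03],"spin":0},
    {"travel":[0,0,-0.03],"spin":0},
    {"travel":[0,0,-0.03],"spin":0},
    {"travel":[0,0,-0.02],"spin":0},
    {"travel":[0,0,0],"spin":0}
  ]
}}

```text
time_s: 13.37
tcp_pos: [0.5043, -0.1962, 0.273]
eef_rot: [-179.9, 0.0, -101.5]
contact_force: [1.2, -1.3, 0.1]
gripper_width: 0.0699
```

Run:
```python
from h import *
np.set_printoptions(precision=4,suppress=True)
for n in("scene","top"):
    p,d=r.capture(n)
    if n=="scene": cv2.imwrite("pics/s6.png",cv2.resize(p[60:300,160:480],(800,600),interpolation=cv2.INTER_CUBIC))
    for t,o,a in(("hinge_carrier_tab",(.501,-.197,0),-12.3),("handle_carrier_tab",(.59,.151,0),7.5)):
        for q in r.pinpoint(n,t)[:1]:
            X=w(n,q["at"]); print(n,t,round(q["conf"],2),X,"in rail",R.from_euler('z',-a,degrees=True).apply(X-np.array(o)))
```

```text
scene hinge_carrier_tab 0.76 [ 0.5066 -0.1973  0.1465] in rail [0.0056 0.001  0.1465]
scene handle_carrier_tab 0.56 [0.5811 0.2162 0.1485] in rail [-0.0004  0.0658  0.1485]
top hinge_carrier_tab 0.77 [ 0.5062 -0.197   0.1473] in rail [0.0051 0.0011 0.1473]
top handle_carrier_tab 0.73 [0.5762 0.2164 0.1482] in rail [-0.0052  0.0667  0.1482]
```

View pics/s6.png

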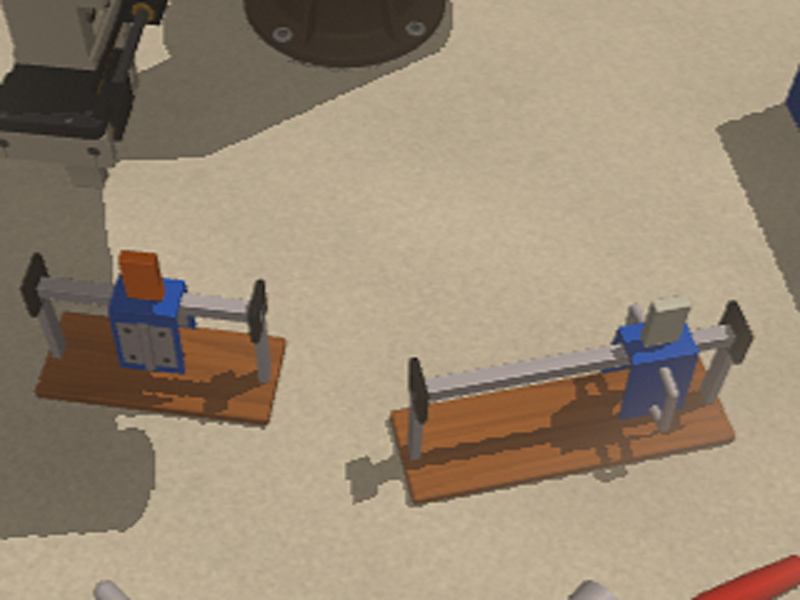

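The hinge carrier hangs upright on the short rail at (150,320), and the handle carrier is undisturbed at (655,370). The gripper is clear of both, so I hand the job in.

```bash
python3 -c "
from plant import r
print(r.close_job())"
```

```text
the job is handed in; nothing more can be done
None
```

The hinge carrier (orange tab) now hangs on the short rail between its end stops. I gripped it by its tab, lifted it about 145 mm off the long rail, set it down on the short rail, released it gently and backed the gripper clear. I handed the job in after 13.4 s on the robot's clock; no verdict was reported.

**Last checks:**
- **Hinge carrier:** both cameras put its tab at about x 5 mm, y 1 mm, z 147 mm in the short rail's frame, and it looks upright. Just before I opened the gripper fully, its crown height matched its original seated reading to within 0.3 mm.
- **Handle carrier:** it still hangs on the long rail at about x -0.4 to -5 mm, y 66 mm, z 148 mm, with no visible change.

**What disagreed:**
- **Contact force:** the reading did not clearly show the moment the carrier touched the rail, so I judged seating from height and the pictures.
- **Sideways drift:** while I pressed down, the tool drifted about 4 mm sideways. That accounts for most of the 5 mm offset, which is within the 20 mm allowed.

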